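Find the weak spring plunger and load it

ROBOT

A 6-joint arm with a two-finger parallel gripper is mounted at the origin on the work surface. World frame = base frame: x ahead of the robot, y to its left, z up, the work surface at z = 0. Lengths are in m, angles in degrees, forces in N, time in s.
With the tool pointing down it reaches from about 0.375 to 0.9 m from the base axis. Payload 3.1 kg.
Tool frame: the origin (TCP) lies at the very end of the fingers, on their centre line; the grasp point (between the pads) lies bot.hold_point_z behind it (bot.hold_point_z is the distance from the TCP to the grasp point, in m); z points along the fingers, y is the line along which they close (so a half turn about z gives the same grasp; the last joint's range is limited). The gripper opens to 87 mm and grips with 3 to 60 N. Pads are 19 mm wide; open, the fingers measure 117 mm over their backs; the gripper's body (75 mm by 190 mm) begins 51 mm behind the grasp point.
Start: joints at [-73.826, 30.224, 82.088, -0, 67.689, -10.227], TCP at [0.278, -0.56, 0.223] pointing down, gripper open.
Joint ranges: [-176.69, 176.69], [-43.24, 126.21], [12.49, 139.97], [-82, 262], [0, 151.66], [-163.58, 163.58]. Speed limits (degrees/s): [159.86, 159.86, 180, 180, 180, 180].

INTERFACE

Orientations are given as a 3x3 rotation matrix whose columns are the frame's x, y, z axes.
In Python, from rig import bot gives the robot as it stands.
- The arm moves only by the tool apply_moves, never from a script. Its argument "plan" is one flat list of numbers, 4 for each row, row after row: the shift along the world's x, y, z normalised to -1 to 1, where 1 is 0.05 m, then the turn about the world's z normalised to -1 to 1, where 1 is 10 degrees. A call has 1 to 12 rows; each row shifts and turns the commanded pose from where the row before left it; what a row does not reach is not made up. A row lasts 1/8 s, in which the tool goes at most 62.5 mm and 10.7 degrees, less where a joint would pass 70% of its speed; a pose out of reach is approached as far as the arm can. A call with a number of a shift or a turn outside -1 to 1 is refused whole. A call with a gripper value outside its range is refused whole. "grip" is the closure, from -1 (fully open) to 1 (shut), so that 0 is half open, set as the call begins (left out, the last holds). The fingers move at their own pace and stop on an object; the grip force is fixed at half the most. Time passes only in rows, so rows that do not move let the fingers close. It gives the time, the measured TCP pose, the force, the opening and the grip force at its end, in the units of the state.
- bot.read_state(): the state, without advancing time (a new reading comes with each control period).
- bot.capture(name): name is "side" or "top"; returns (picture, depth): 400x640x3 uint8, red, green, blue; 400x640 float32, m along the optical axis (not along the pixel's ray), 0 where there is no reading.
- bot.camera_info(name): a dict with "vertical_fov" (degrees; the focal length in pixels is half the picture's height over the tangent of half this angle, whatever the lens; pixels are square), "cx", "cy" (the principal point, pixels), "rvec" (rotation vector, rad) and "tvec" (3), from world to camera coordinates, as OpenCV has them. Camera axes: x right, y down, z forward; pixel columns grow to the right and rows downward; lengths in m; the calibration is good to about 2 mm. A picture is of the moment at which its call begins. camera_info takes no time and is no camera call.
- bot.hand_in(): hands the job in; it is judged then, once.
Trained networks look in the newest picture that a camera, given by its name, has taken for a name from the list of things; names that differ only in an ending like _2 or _b are one class to them, and where a whole thing is asked for, a point or a joint stands for the part that bears it (a point fixed in the world has none). Each returns a list of dicts, best first, with "p" (0 to 1); they miss things now and then, are a little off and sometimes report something else, mostly with a low value. They report only what shows in the picture. A call takes as long as a camera call. They do not tell look-alikes from the thing itself.
- bot.outline_of(camera, target): "mask" (400x640 bool, what is visible of it) and "xy" ([column, row] as shares, 0 to 1, of the picture: columns of its width, rows of its height, amid what is visible of it).
- bot.pinpoint(camera, target): "xy" ([column, row] as shares, 0 to 1, of the picture: columns of its width, rows of its height: a listed point, or the origin of a listed thing).
The state is a dict: "time_s": time; "joint_positions": joint angles; "qvel": joint speeds; "tau": joint torques, N m; "position": TCP position; "tcp_rot": TCP orientation; "force": force on the tool from outside, world axes, zero at the start; "moment": the same for the moment, N m; "opening": opening from 0.0 (shut) to 1.0 (fully open); "grasp_force": force on a finger pad.
Only numpy, scipy, OpenCV 4.12 (cv2) and the standard library are available. Lean on these libraries where they do the work, as an engineer would, in place of code of your own. Each camera call takes 0.05 s, during which the arm holds its last target. There are 200 camera calls.

TASK

Find out which of the three spring plungers on the white board has the weakest spring: press each cap firmly down in turn, beginning with the plunger nearest the red tray and working along the row away from it. Then take the brass weight from the red tray and leave it standing upright on the cap of the weakest plunger, the one that gives way furthest under the same push, so that it holds that cap fully home.

Things in the scene. Friction and masses are not known exactly. Their poses are not given: they have to be found in the camera images.
- weight_mid (a point): The test weight: a brass cylinder 40 mm in diameter and 50 mm high with a small knob (20 mm in diameter, 14 mm high) on top, 500 g; it starts standing on the floor of the red tray. This point lies on its axis, half-way up the cylinder: 25 mm above its underside; z up along the axis.
- tray_red: Red tray, open, fixed to the bench: 180 (x) by 160 (y) by 18 mm high, walls and floor 4 mm thick. It holds the weight and stands at one end of the row of plungers. Origin at the centre of its underside, on the bench; z up. A grey tray of the same shape with a few spare parts in it stands at the other end and is not used.
- cap_a_top (a point): Centre of the flat top of the push cap of one of three look-alike spring plungers, fixed upright in a row about 130 mm apart on a white board. The black round cap is 40 mm in diameter, its free top 72 mm above the board and 84 mm above the bench; it moves straight down on a thin stem into an aluminium barrel 42 mm in diameter. This point moves with the cap; z up.
- cap_b_top (a point): The same point on another of the three spring plungers, alike in look and size.
- cap_c_top (a point): The same point on another of the three spring plungers, alike in look and size.
- cap_a (a joint): How far the cap with the point cap_a_top is pressed down, in m: 0 when free (it springs back when let go), 0.013 fully home. The three springs differ: under a 6 N push the weakest of the three sinks fully home (13 mm), the middle one about 6 mm, the strongest about 3 mm. Under the weight only the weakest sinks fully home. Nothing in their looks tells which is which.
- cap_b (a joint): How far the cap with the point cap_b_top is pressed down, in m: 0 when free (it springs back when let go), 0.013 fully home. The three springs differ: under a 6 N push the weakest of the three sinks fully home (13 mm), the middle one about 6 mm, the strongest about 3 mm. Under the weight only the weakest sinks fully home. Nothing in their looks tells which is which.
- cap_c (a joint): How far the cap with the point cap_c_top is pressed down, in m: 0 when free (it springs back when let go), 0.013 fully home. The three springs differ: under a 6 N push the weakest of the three sinks fully home (13 mm), the middle one about 6 mm, the strongest about 3 mm. Under the weight only the weakest sinks fully home. Nothing in their looks tells which is which.
Things that resemble listed ones, but are neither listed nor needed, are in the scene too. What is shaped like the part that bears weight_mid but pink or turquoise is not meant.

How it is judged:
By the outcome, as a careful person would: the job done as asked, in the order asked, and still so for the second after the job is handed in, with the robot touching nothing.
It also fails if it takes over 61 s, if anything falls off the work surface, if the arm or the gripper's body presses on something with over 40 N, if the wrist force passes 120 N, or if a joint passes its speed limit or range.

## Working session

There is one attempt and no reset: what is moved stays moved. The work goes in short steps, Python scripts to look and compute and a tool call to move; the robot and the scene stay as the last step left them, time stands still between calls to the robot, and variables do not carry over. Pictures are saved under pics/ and viewed, at most 10 in all, crops included, and the job is handed in when it is done.

Besides the shell and the picture viewer there is one more tool, called after "Call:" in YAML: its name, and indented under it one key for each argument. apply_moves: Moves the arm, as the interface text tells. Its arguments: {"type":"object","properties":{"plan":{"type":"array","items":{"type":"number"}},"grip":{"type":"number"}},"required":["plan"]}

```bash
ls; mkdir -p pics; cat > h.py <<'E'
import numpy as np, cv2
from rig import bot
def cam(n):
    i=bot.camera_info(n); f=200/np.tan(np.radians(i["vertical_fov"]/2))
    return f,i["cx"],i["cy"],cv2.Rodrigues(np.array(i["rvec"],float))[0],np.array(i["tvec"],float).ravel()
def world(n,d,u,v,z=None):
    f,cx,cy,R,t=cam(n); r=np.array([(u-cx)/f,(v-cy)/f,1.])
    if z is None:
        return R.T@(r*d-t)
    o=-R.T@t; w=R.T@r
    return o+w*(z-o[2])/w[2]
E
python3 - <<'E'
from h import *
s=bot.read_state(); print(s["position"],s["force"],s["opening"],bot.hold_point_z, s["tcp_rot"])
for n in("top","side"):
    p,d=bot.capture(n); cv2.imwrite(f"pics/{n}0.png",p[:,:,::-1]); print({k:v for k,v in bot.camera_info(n).items()})
    for t in("cap_a_top","weight_mid","tray_red"):
        for q in bot.pinpoint(n,t):
            u,v=q["xy"][0]*640,q["xy"][1]*400
            z={"c":.084,"w":.029,"t":0}[t[0]]
            print(n,t,round(q["p"],2),round(u),round(v),world(n,0,u,v,z).round(4),world(n,d[int(v),int(u)],u,v).round(4))
E
```

```text
pics
[ 0.27773868 -0.55909629  0.22156376] [1.78386573e-01 8.63780220e-01 2.66818375e-04] 1.003196216000793 0.0187 [[ 8.95695018e-01  4.44668531e-01 -5.77383646e-04]
 [ 4.44668714e-01 -8.95692671e-01  2.09138894e-03]
 [ 4.12816548e-04 -2.12999110e-03 -9.99997646e-01]]
{'vertical_fov': 52.470934901377795, 'cx': 320.5465996837392, 'cy': 200.9089143873397, 'rvec': array([ 2.17246334, -2.21533248,  0.06060927]), 'tvec': array([0.03447968, 0.55417972, 1.24870717])}
top cap_a_top 0.59 377 231 [ 0.4596 -0.1415  0.084 ] [ 0.4595 -0.1419  0.081 ]
top weight_mid 0.72 222 252 [0.4046 0.3285 0.029 ] [0.4061 0.3228 0.0524]
top weight_mid 0.6 224 156 [0.6989 0.3195 0.029 ] [0.6957 0.3151 0.0476]
top weight_mid 0.6 192 250 [0.4125 0.4199 0.029 ] [0.4147 0.4079 0.0666]
top weight_mid 0.48 218 203 [0.5531 0.3395 0.029 ] [0.5511 0.3301 0.0664]
top tray_red 0.69 223 205 [0.5493 0.3295 0.    ] [0.5466 0.3168 0.0533]
{'vertical_fov': 52.23800070835299, 'cx': 321.6566355688355, 'cy': 196.7134915602833, 'rvec': array([ 0.61796604, -2.62924806,  1.21695154]), 'tvec': array([0.51676872, 0.20664201, 0.94111026])}
side cap_a_top 0.54 380 170 [ 0.4652 -0.1382  0.084 ] [ 0.4642 -0.1346  0.0867]
side weight_mid 0.92 213 270 [0.6931 0.3216 0.029 ] [0.6862 0.3279 0.0397]
side weight_mid 0.79 322 329 [0.4064 0.345  0.029 ] [0.4015 0.3556 0.048 ]
side weight_mid 0.75 263 295 [0.5556 0.3303 0.029 ] [0.5445 0.3442 0.053 ]
side weight_mid 0.64 305 359 [0.407  0.4163 0.029 ] [0.4014 0.4262 0.0505]
side tray_red 0.6 269 299 [0.551  0.3149 0.    ] [0.5312 0.3408 0.0449]
```

View pics/top0.png

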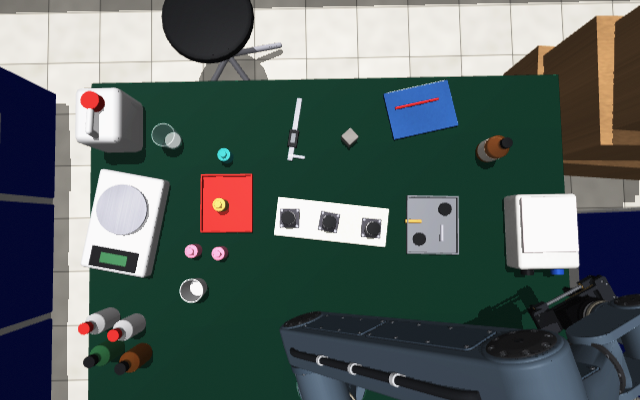

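View pics/side0.png

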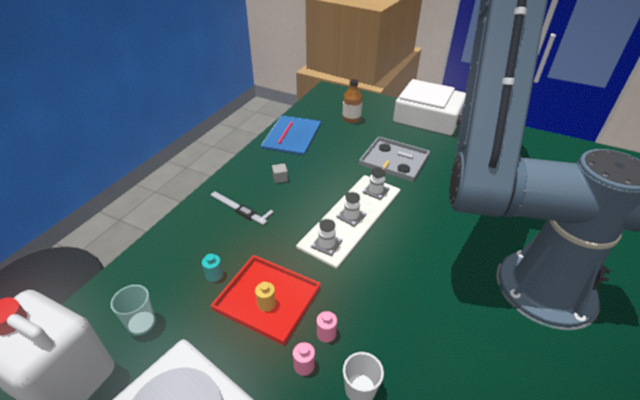

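The top view shows the brass weight at about (219,204) in the red tray. The caps are near (289,217), (329,222) and (373,228). The pink and turquoise cylinders are decoys.

```bash
cat >> h.py <<'E'
def cloud(n,d):
    f,cx,cy,R,t=cam(n); v,u=np.mgrid[:400,:640]
    P=np.stack([(u-cx)/f*d,(v-cy)/f*d,d],-1)-t
    return P@R
E
python3 - <<'E'
from h import *
for n in("top","side"):
    p,d=bot.capture(n); P=cloud(n,d)
    x,y,z=P[...,0],P[...,1],P[...,2]
    m=(d>0)&(z>.076)&(z<.095)&(x>.35)&(x<.65)&(y>-.25)&(y<.25)
    k,l,st,c=cv2.connectedComponentsWithStats(m.astype(np.uint8))
    for i in range(1,k):
        if st[i,4]>15:
            Q=P[l==i]; print(n,"cap",st[i,4],Q.mean(0).round(4),Q.min(0).round(3),Q.max(0).round(3),"planez",world(n,0,*c[i],.084).round(4))
    m=(d>0)&(z>.03)&(z<.09)&(x>.47)&(x<.63)&(y>.25)&(y<.40)
    Q=P[m]; print(n,"weight",len(Q),Q.mean(0),Q.min(0),Q.max(0)); Q=Q[Q[:,2]>.058]; print(len(Q),Q.mean(0),Q.min(0),Q.max(0))
    m=(d>0)&(z<.03)&(z>.006)&(x>.42)&(x<.65)&(y>.2)&(y<.45)&(p[...,0]>120)&(p[...,1]<60);Q=P[m];print("traywalls",Q.min(0),Q.max(0))
f,cx,cy,R,t=cam("top")
E
```

```text
top cap 143 [0.5056 0.1215 0.0845] [0.488 0.102 0.078] [0.523 0.141 0.09 ] planez [0.5056 0.1216 0.084 ]
top cap 140 [4.913e-01 4.000e-04 8.420e-02] [ 0.474 -0.018  0.078] [0.509 0.018 0.09 ] planez [4.913e-01 4.000e-04 8.400e-02]
top cap 145 [ 0.4698 -0.1294  0.0841] [ 0.451 -0.15   0.076] [ 0.489 -0.111  0.091] planez [ 0.4698 -0.1294  0.084 ]
top weight 157 [0.54923016 0.32855183 0.05619815] [0.53102717 0.3113147  0.0302259 ] [0.56769438 0.35290082 0.07453611]
46 [0.54926058 0.32974739 0.06639955] [0.53102717 0.31348396 0.05800699] [0.56710214 0.34240457 0.07453611]
traywalls [0.46610513 0.24255969 0.00600256] [0.6437205  0.39648396 0.02706282]
side cap 122 [ 0.467  -0.1273  0.0836] [ 0.448 -0.152  0.076] [ 0.487 -0.109  0.087] planez [ 0.4668 -0.1267  0.084 ]
side cap 144 [0.4889 0.0024 0.084 ] [ 0.47  -0.018  0.077] [0.509 0.021 0.087] planez [0.4888 0.0024 0.084 ]
side cap 181 [0.5028 0.1234 0.0841] [0.484 0.102 0.078] [0.523 0.141 0.087] planez [0.5028 0.1234 0.084 ]
side weight 359 [0.54409812 0.33663613 0.0531242 ] [0.52809899 0.31208531 0.03014599] [0.56767691 0.3513365  0.0705824 ]
72 [0.54789379 0.33178174 0.06780271] [0.53554043 0.32102477 0.05814174] [0.55837079 0.3415415  0.0705824 ]
traywalls [0.46402065 0.23758143 0.00600944] [0.64452539 0.39868725 0.02082168]
```

Call:
apply_moves:
  plan: [0.2,0.7,0,0,0.2,0.7,0,0,0.2,0.7,0,0,0.2,0.7,0,0,0.2,0.7,0,0,0.2,0.7,0,0,0.2,0.7,0,0,0.2,0.7,0,0,0.2,0.7,0,0,0.2,0.7,0,0,0.2,0.7,0,0,0.2,0.7,0,0]
  grip: 1

```text
time_s: 2.0
position: [0.3983, -0.1388, 0.2228]
tcp_rot: [[0.896, 0.444, 0.001], [0.444, -0.896, -0.0], [0.001, 0.001, -1.0]]
force: [0.7, -0.3, -0.8]
opening: 0.01
grasp_force: 0.0
```

Call:
apply_moves:
  plan: [0.3,0.74,0,0,0.3,0.74,0,0,0.3,0.74,0,0,0.3,0.74,0,0,0.3,0.74,0,0,0.3,0.74,0,0,0.3,0.74,0,0,0,0,-1,0,0,0,-0.8,0,0,0,0,0,0,0,0,0]

```text
time_s: 3.38
position: [0.504, 0.1192, 0.1337]
tcp_rot: [[0.896, 0.444, 0.002], [0.444, -0.896, 0.0], [0.002, 0.001, -1.0]]
force: [0.1, 0.2, 0.9]
opening: 0.005
grasp_force: 0.0
```

Call:
apply_moves:
  plan: [0,0.06,-0.4,0,0,0,-0.4,0,0,0,0,0,0,0,0,0]

```text
time_s: 3.88
position: [0.5043, 0.1222, 0.0942]
tcp_rot: [[0.896, 0.444, 0.003], [0.444, -0.896, 0.0], [0.003, 0.001, -1.0]]
force: [0.4, 0.3, 0.1]
opening: 0.007
grasp_force: 0.0
```

Call:
apply_moves:
  plan: [0,0,-0.1,0,0,0,-0.1,0,0,0,0,0,0,0,0,0]

```text
time_s: 4.38
position: [0.503, 0.1222, 0.0825]
tcp_rot: [[0.896, 0.445, -0.0], [0.445, -0.896, -0.0], [-0.0, 0.0, -1.0]]
force: [-0.1, -0.9, 0.7]
opening: 0.009
grasp_force: 0.3
```

Call:
apply_moves:
  plan: [0,0,-0.06,0,0,0,0,0,0,0,0,0]

```text
time_s: 4.75
position: [0.503, 0.1222, 0.0796]
tcp_rot: [[0.896, 0.445, 0.0], [0.445, -0.896, -0.0], [0.0, 0.0, -1.0]]
force: [0.4, -1.5, 1.1]
opening: 0.006
grasp_force: 0.7
```

Call:
apply_moves:
  plan: [0,0,-0.1,0,0,0,0,0,0,0,0,0]

```text
time_s: 5.12
position: [0.5031, 0.1222, 0.0746]
tcp_rot: [[0.896, 0.445, 0.0], [0.445, -0.896, 0.0], [0.0, 0.0, -1.0]]
force: [0.5, -0.3, 3.3]
opening: 0.007
grasp_force: 1.5
```

Call:
apply_moves:
  plan: [0,0,-0.04,0,0,0,0,0,0,0,0,0]

```text
time_s: 5.5
position: [0.5031, 0.1222, 0.0726]
tcp_rot: [[0.896, 0.445, 0.0], [0.445, -0.896, 0.0], [0.0, 0.0, -1.0]]
force: [-0.5, -0.4, 3.5]
opening: 0.006
grasp_force: 1.8
```

Call:
apply_moves:
  plan: [0,0,-0.04,0,0,0,0,0,0,0,0,0]

```text
time_s: 5.88
position: [0.5031, 0.1222, 0.071]
tcp_rot: [[0.896, 0.445, 0.001], [0.445, -0.896, 0.0], [0.001, 0.0, -1.0]]
force: [-0.2, 0.5, 7.9]
opening: 0.005
grasp_force: 3.9
```

Call:
apply_moves:
  plan: [0,0,-0.02,0,0,0,0,0,0,0,0,0]

```text
time_s: 6.25
position: [0.5031, 0.1222, 0.0706]
tcp_rot: [[0.896, 0.445, 0.001], [0.445, -0.896, -0.0], [0.001, 0.0, -1.0]]
force: [-1.8, 0.0, 12.6]
opening: 0.007
grasp_force: 6.1
```

Call:
apply_moves:
  plan: [0,0,0.4,0,0,0,0.4,0,-0.09,-0.8,0,0,-0.09,-0.8,0,0,-0.08,-0.8,0,0,0,0,-0.3,0,0,0,0,0,0,0,0,0]

```text
time_s: 7.25
position: [0.4896, 0.0026, 0.0944]
tcp_rot: [[0.895, 0.445, -0.001], [0.445, -0.895, 0.0], [-0.001, -0.001, -1.0]]
force: [-0.8, 0.5, -0.2]
opening: 0.007
grasp_force: 0.0
```

Call:
apply_moves:
  plan: [0,0,-0.1,0,0,0,-0.1,0,0,0,-0.1,0,0,0,0,0,0,0,0,0]

```text
time_s: 7.88
position: [0.4901, 0.0026, 0.08]
tcp_rot: [[0.896, 0.445, 0.0], [0.445, -0.896, 0.0], [0.001, -0.0, -1.0]]
force: [-1.4, 1.3, 6.9]
opening: 0.006
grasp_force: 3.7
```

Call:
apply_moves:
  plan: [0,0,-0.08,0,0,0,0,0,0,0,0,0]

```text
time_s: 8.25
position: [0.4902, 0.0026, 0.0766]
tcp_rot: [[0.896, 0.445, 0.001], [0.445, -0.896, 0.0], [0.001, 0.0, -1.0]]
force: [-2.7, 1.9, 11.9]
opening: 0.008
grasp_force: 6.2
```

Call:
apply_moves:
  plan: [0,0,0.3,0,0,0,0.4,0,-0.14,-0.87,0,0,-0.14,-0.87,0,0,-0.14,-0.87,0,0,0,0,-0.3,0,0,0,0,0,0,0,0,0]

```text
time_s: 9.25
position: [0.4689, -0.1278, 0.0956]
tcp_rot: [[0.895, 0.445, -0.0], [0.445, -0.895, 0.0], [-0.0, -0.0, -1.0]]
force: [-0.0, 0.2, -1.3]
opening: 0.008
grasp_force: 0.0
```

Call:
apply_moves:
  plan: [0,0,-0.1,0,0,0,-0.1,0,0,0,0,0,0,0,0,0]

```text
time_s: 9.75
position: [0.469, -0.1282, 0.0855]
tcp_rot: [[0.896, 0.445, -0.0], [0.445, -0.896, 0.0], [-0.0, -0.0, -1.0]]
force: [0.0, -0.7, 0.7]
opening: 0.005
grasp_force: 0.0
```

Call:
apply_moves:
  plan: [0,0,-0.1,0,0,0,-0.04,0,0,0,0,0,0,0,0,0]

```text
time_s: 10.25
position: [0.4694, -0.1284, 0.0789]
tcp_rot: [[0.896, 0.444, 0.001], [0.444, -0.896, -0.0], [0.001, 0.001, -1.0]]
force: [0.3, 0.3, 5.9]
opening: 0.009
grasp_force: 2.7
```

Call:
apply_moves:
  plan: [0,0,-0.1,0,0,0,0,0,0,0,0,0]

```text
time_s: 10.62
position: [0.4694, -0.1284, 0.0743]
tcp_rot: [[0.896, 0.445, 0.001], [0.445, -0.896, -0.0], [0.001, 0.001, -1.0]]
force: [-0.6, 1.9, 9.9]
opening: 0.003
grasp_force: 4.7
```

Call:
apply_moves:
  plan: [0,0,-0.04,0,0,0,0,0,0,0,0,0,0,0,0.8,0,0,0,0.9,0,0.16,0.92,0,0,0.16,0.92,0,0,0.16,0.92,0,0,0.16,0.92,0,0]

```text
time_s: 11.75
position: [0.5008, 0.057, 0.1563]
tcp_rot: [[0.896, 0.444, -0.0], [0.444, -0.896, -0.0], [-0.0, -0.0, -1.0]]
force: [0.4, 0.5, -0.4]
opening: 0.006
grasp_force: 0.0
```

Call:
apply_moves:
  plan: [0.16,0.92,0,0,0.16,0.92,0,0,0.16,0.92,0,0,0.16,0.92,0,0,0.16,0.92,0,0,0.16,0.92,0,0,0,0,-0.6,0,0,0,0,0,0,0,0,0]
  grip: -0.6

```text
time_s: 12.88
position: [0.5489, 0.3312, 0.1266]
tcp_rot: [[0.896, 0.444, -0.001], [0.444, -0.896, -0.0], [-0.001, 0.0, -1.0]]
force: [-0.2, -0.4, 0.3]
opening: 0.795
grasp_force: 0.0
```

```bash
python3 - <<'E'
from h import *
print(bot.read_state()["position"],bot.read_state()["opening"])
for n in("side","top"):
    p,d=bot.capture(n); 
    if n=="side": cv2.imwrite("pics/s1.png",cv2.resize(p[150:400,150:450,::-1],None,fx=2,fy=2))
    P=cloud(n,d); x,y,z=P[...,0],P[...,1],P[...,2]
    m=(d>0)&(z>.01)&(z<.08)&(x>.47)&(x<.63)&(y>.25)&(y<.40)&(p[...,1]>80)&(p[...,2]<p[...,1]*.7); Q=P[m]
    for c in (np.array([.549,.331]),): 
        from scipy.optimize import least_squares
        S=Q[(Q[:,2]<.05)]
        if len(S)>20: print(n,len(S),least_squares(lambda c:np.hypot(S[:,0]-c[0],S[:,1]-c[1])-.02,c,loss="soft_l1",f_scale=.002).x)
E
```

```text
[0.54890823 0.33121045 0.12661683] 0.7949083652398469
side 209 [0.54936923 0.32989996]
```

View pics/s1.png

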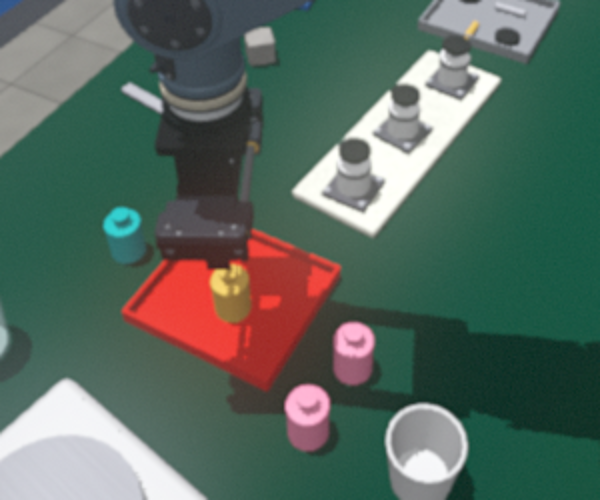

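The open gripper is centred over the brass weight (crop pixel 230,290), and all three caps have sprung back. I'll descend and grip.

Call:
apply_moves:
  plan: [0,0,-0.5,0,0,0,-0.5,0,0,0,-0.5,0,0,0,-0.4,0,0,0,-0.32,0,0,0,0,0,0,0,0,0]

```text
time_s: 13.85
position: [0.5496, 0.332, 0.0162]
tcp_rot: [[0.896, 0.445, 0.001], [0.445, -0.896, 0.001], [0.001, 0.0, -1.0]]
force: [-0.1, 0.6, 0.3]
opening: 0.8
grasp_force: 0.0
```

Call:
apply_moves:
  plan: [0,0,0,0,0,0,0,0,0,0,0,0,0,0,0,0,0,0,0,0,0,0,0,0]
  grip: 1

```text
time_s: 14.6
position: [0.5491, 0.3315, 0.0158]
tcp_rot: [[0.896, 0.445, 0.0], [0.445, -0.896, -0.0], [0.0, 0.0, -1.0]]
force: [0.4, -1.7, 1.9]
opening: 0.451
grasp_force: 30.0
```

Call:
apply_moves:
  plan: [0,0,0.4,0,0,0,0.8,0,0,0,0.8,0,0,0,0.4,0,-0.18,-0.84,0,0,-0.18,-0.84,0,0,-0.18,-0.84,0,0,-0.18,-0.84,0,0,-0.19,-0.82,0,0,0,0,0,0,0,0,0,0]

```text
time_s: 15.98
position: [0.5036, 0.123, 0.136]
tcp_rot: [[0.896, 0.444, 0.001], [0.444, -0.896, 0.001], [0.001, -0.0, -1.0]]
force: [0.0, 0.9, -5.5]
opening: 0.451
grasp_force: 30.0
```

```bash
python3 - <<'E'
from h import *
from scipy.optimize import least_squares
s=bot.read_state();print(s["position"],s["opening"],s["force"])
p,d=bot.capture("side"); cv2.imwrite("pics/s2.png",cv2.resize(p[80:300,200:480,::-1],None,fx=2.5,fy=2.5))
P=cloud("side",d); x,y,z=P[...,0],P[...,1],P[...,2]
m=(d>0)&(abs(x-.503)<.05)&(abs(y-.122)<.05)
W=P[m&(z>.105)&(p[...,1]>80)&(p[...,2]<p[...,1]*.7)]; 
print(len(W),W.min(0),W.max(0))
print(least_squares(lambda c:np.hypot(W[:,0]-c[0],W[:,1]-c[1])-.02,[.503,.122],loss="soft_l1",f_scale=.002).x)
C=P[m&(z<.084)&(z>.03)]
print(len(C),least_squares(lambda c:np.hypot(C[:,0]-c[0],C[:,1]-c[1])-.0205,[.503,.122],loss="soft_l1",f_scale=.002).x)
E
```

```text
[0.50356817 0.12300028 0.13596912] 0.45079353400606226 [ 0.03922838  0.92756464 -5.52700505]
22 [0.48330352 0.08628098 0.12761295] [0.5442679  0.14237022 0.2292806 ]
[0.50643839 0.12145224]
307 [0.50459171 0.1197926 ]
```

View pics/s2.png

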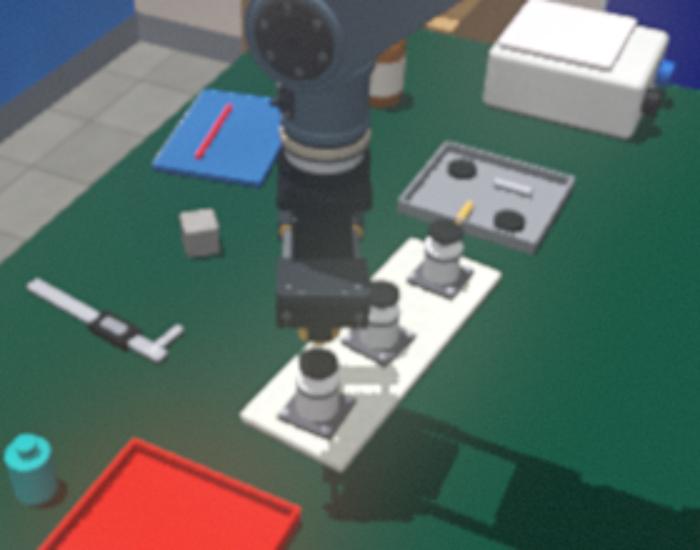

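Weight (318,335) is directly above the first cap (318,363). I'll lower it until the cap is home.

Call:
apply_moves:
  plan: [0,-0.01,-0.4,0,0,0,-0.3,0,0,0,-0.1,0,0,0,-0.1,0,0,0,-0.1,0,0,0,-0.04,0,0,0,0,0,0,0,0,0]

```text
time_s: 17.02
position: [0.5037, 0.1223, 0.0839]
tcp_rot: [[0.896, 0.445, 0.001], [0.445, -0.896, 0.0], [0.001, 0.0, -1.0]]
force: [-1.1, 2.3, -2.2]
opening: 0.448
grasp_force: 30.0
```

Call:
apply_moves:
  plan: [0,0,-0.03,0,0,0,0,0,0,0,0,0]

```text
time_s: 17.4
position: [0.5037, 0.1223, 0.0824]
tcp_rot: [[0.896, 0.445, 0.001], [0.445, -0.896, 0.0], [0.001, 0.0, -1.0]]
force: [-1.1, 1.9, 3.2]
opening: 0.449
grasp_force: 30.0
```

Home stop reached (force jumped from −2 to +3 N). Releasing and going up.

Call:
apply_moves:
  plan: [0,0,0,0,0,0,0,0,0,0,0,0,0,0,0,0,0,0,0,0,0,0,0,0]
  grip: -0.6

```text
time_s: 18.15
position: [0.5034, 0.1222, 0.082]
tcp_rot: [[0.896, 0.445, 0.0], [0.445, -0.896, -0.0], [0.0, 0.0, -1.0]]
force: [-0.4, -0.2, -0.6]
opening: 0.798
grasp_force: 0.0
```

Call:
apply_moves:
  plan: [0,0,0.2,0,0,0,0.4,0,0,0,0.8,0,0,0,0.8,0,0,0,0.8,0,0,-0.9,0,0,0,-0.9,0,0,0,-0.9,0,0,0,-0.9,0,0,0,0,0,0,0,0,0,0]

```text
time_s: 19.52
position: [0.5031, -0.0574, 0.2324]
tcp_rot: [[0.896, 0.444, -0.0], [0.444, -0.896, 0.001], [0.0, -0.001, -1.0]]
force: [-0.4, 0.2, -0.2]
opening: 0.798
grasp_force: 0.0
```

```bash
python3 - <<'E'
from h import *
p,d=bot.capture("side"); cv2.imwrite("pics/s3.png",cv2.resize(p[150:300,250:450,::-1],None,fx=3,fy=3))
for n in("side","top"):
    p,d=bot.capture(n)
    P=cloud(n,d); x,y,z=P[...,0],P[...,1],P[...,2]
    W=P[(d>0)&(abs(x-.503)<.04)&(abs(y-.122)<.04)&(z>.1)]
    print(n,len(W),W.min(0),W.max(0),np.percentile(W[:,2],95)); K=W[W[:,2]>.126]; print(len(K),K.mean(0))
E
```

```text
side 280 [0.48260413 0.10402921 0.1002135 ] [0.52211965 0.14532945 0.13781797] 0.13576624688577324
53 [0.50184008 0.12407024 0.13449994]
top 157 [0.48506036 0.10367026 0.10336432] [0.52220782 0.14329442 0.14218731] 0.1362340972556446
40 [0.50445078 0.12282654 0.13460486]
```

View pics/s3.png

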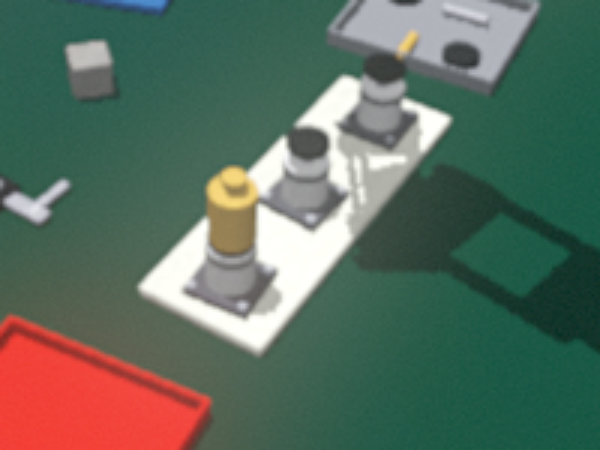

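The weight stands upright on the first cap at (232,210). The knob top is at about 0.135 m, which matches a cap that is fully home (0.071 + 0.064).

```bash
python3 -c "
from rig import bot
print(bot.hand_in())"
```

```text
the job is handed in; nothing more can be done
None
```

I pressed all three caps in order from the red tray; the one nearest it was weakest, and the brass weight now stands upright on that cap, holding it fully home, and the job is handed in.

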